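# Unlatch the viewing-box hatch and hold it at the index angle

### The arm

A 7-joint arm with a two-finger parallel gripper is mounted at the origin on the work surface. World frame = base frame: x ahead of the robot, y to its left, z up, the work surface at z = 0. Lengths are in m, angles in rad, forces in N, time in s.
With the tool pointing down it reaches from about 0.425 to 1.025 m from the base axis. Payload 3.6 kg.
Tool frame: the origin (TCP) lies at the very end of the fingers, on their centre line; the grasp point (between the pads) lies bot.grip_point_offset behind it (bot.grip_point_offset is the distance from the TCP to the grasp point, in m); z points along the fingers, y is the direction in which the jaws open and shut (so a half turn about z gives the same grasp; the last joint's range is limited). The gripper opens to 85 mm and grips with 20 to 120 N. Pads are 22 mm wide; open, the fingers measure 114 mm over their backs; the gripper's body (76 mm by 85 mm) begins 54 mm behind the grasp point. The pads swing forward as they close: fully open they stand 13 mm farther back than shut.
Start: joints at [-1.21, 0.591, 0.048, 1.609, -0.033, 0.943, -0.034], TCP at [0.318, 0.652, 0.231] pointing down, gripper open.
Joint ranges: [-2.69, 2.69], [-0.47, 2.24], [-1.27, 1.36], [0.19, 2.51], [-1.53, 4.68], [0.08, 2.07], [-3.09, 3.09]. Speed limits (rad/s): [2.57, 2.57, 3.14, 3.14, 3.14, 3.14, 3.14].

### API

Orientations are given as a rotation vector (axis times angle).
In Python, from workcell import bot gives the robot as it stands. The module is installed in compiled form; this text tells all that it offers.
- The arm moves only by the shell command python3 -m inch 'ROWS' [OPENING] [FORCE]. ROWS is JSON, a list of rows, each a list of 2 entries, a list of its own where there are three numbers: the shift along the tool's x, y, z in mm, then the turn about the tool's z in rad. In form: [[[x, y, z], yaw], ...]. A call has 1 to 20 rows; each row shifts and turns the commanded pose from where the row before left it, along the tool's axes as they then stand; what a row does not reach is not made up. A row lasts 1/10 s, in which the tool goes at most 50 mm and 8.59 degrees, less where a joint would pass 70% of its speed; a pose out of reach is approached as far as the arm can. A call is refused whole if a number of a shift passes 50 or a number of a turn 0.15, either way. A call with a gripper value outside its range is refused whole. OPENING is the finger opening in mm, from 0 to 85.4, set as the call begins (- or left out, the last holds). The fingers move at their own pace and stop on an object; FORCE is the grip in N (left out, the last holds). Time passes only in rows, so rows that do not move let the fingers close. It gives the time, the measured TCP pose, the force and the opening at its end, in the units of the state.
- bot.read_state(): the state, without advancing time (a new reading comes with each control period).
- bot.get_image(name): name is "scene" or "top" or "wrist"; returns a dict with "color" (480x640x3 uint8, red, green, blue), "z_map" (480x640 float32, m along the optical axis (not along the pixel's ray), 0 where there is no reading), "camera_matrix" (3x3 intrinsics, pixels), "extrinsics" (4x4, takes a point from camera to world coordinates); the wrist camera has in their place "T_tool_cam" (4x4, takes a point from camera to tool coordinates, whose origin is the TCP and whose axes are the flange's). Camera axes: x right, y down, z forward; pixel columns grow to the right and rows downward; lengths in m; the calibration is good to about 2 mm. A picture is of the moment at which its call begins: read the wrist's pose just before it.
- bot.sign_off(): hands the job in, once; it reports no verdict.
The state is a dict: "time_s": time; "q": joint angles; "qvel": joint speeds; "tau": joint torques, N m; "tcp_pos": TCP position; "orientation": TCP orientation; "contact_force": force on the tool from outside, world axes, zero at the start; "moment": the same for the moment, N m; "grip_width": opening from 0.0 (shut) to 1.0 (fully open).
Only numpy, scipy, OpenCV 4.12 (cv2) and the standard library are available. Lean on these libraries where they do the work, as an engineer would, in place of code of your own. Each camera call takes 0.05 s, during which the arm holds its last target.

### The job

Unlatch the white hatch of the wooden viewing box: draw the sprung green latch post out sideways until its black pointer stands over the red band on the white scale, keep it there for about a second so that the hatch pops up, and let the latch spring home again. Then lift the hatch by its blue bar until it is in line with the red index arm on the right-hand side of the box as the robot sees it, and finish while still holding it there steadily by the bar, because it falls as soon as it is let go. Leave the index arm, the wash bottle, the tube rack and the dish as they are.

Things in the scene. Friction and masses are not known exactly. Their poses are not given: they have to be found in the camera images.
- viewer: Wooden viewing box with light panel, 200 (x) x 240 (y) mm, 70 mm high, fixed; turned by up to 0.25 rad. Origin: centre of its underside; x from front (robot side) to hinge side, y to the latch side, z up. Offsets below are in this frame, mm. White scale plate at its +y side (x -105 to -35, y 120 to 250, top z 72) with an aluminium guide bridge on it (x -92 to -48, y 126 to 150, top z 96).
- red_band (a point): Centre of the red band on the white scale plate, 26 (x) x 8 (y) mm, at box x -92, y 210, z 73. The latch's black pointer stands over its middle when latch is 0.025.
- arc_post (a point): Top of the aluminium post (16 x 10 mm, 225 mm high) at box x 95, y -131. It carries a thin arc of 150 mm radius about the hinge axis with a tick every 10 degrees, the scale behind the index arm.
- latch (a joint): Slide of the sprung latch, m: 0 home, grows as it is pulled out along the box's +y, stop at 0.040; band from 0.021 to 0.029. The spring pulls home with 3 N at home plus 150 N/m; pulling takes 10 N at most. Its steel tongue (20 mm wide, z 79 to 87) lies 18 mm over the hatch's edge at home: the hatch is free from 0.018 on. Let go, it goes home by itself.
- latch_grip (a point): Point to grip on the upright green latch post: on its axis, 15 mm below its top. The post is 14 x 14 mm, sides square to the box, top 143 mm above the bench; with the latch home it is at box x -70, y 185 and this point at z 128. The black pointer sticks out from its foot to -x.
- hatch (a joint): Angle of the hatch, rad: 0 shut (level), grows as its front edge (robot side) rises; stop at 1.35. Hinged at the far (+x) side. A sprung plunger pops it up to about 0.17 once the latch is drawn and keeps it there; above that it is free and falls back if let go. It weighs 0.29 to 0.44 kg with its bar; lifting at the bar takes about 2 to 3 N.
- hatch_hinge (a point): Point on the hinge axis at mid width (box x 95, y 0, z 74); the axis runs along the box's y. Turns with the hatch: -x points from hinge to free edge, z out of its top. The hatch is a white plate, 198 x 236 x 8 mm, its free edge 195 mm from the hinge, mid-thickness on the axis, its -y edge yellow.
- handle: Blue round bar on top of the hatch, 13 mm in diameter and 94 mm long, along the box's y, between two aluminium legs (16 x 12 mm, 53 mm high) 110 mm apart. Origin: middle of the bar, 165 mm from the hinge axis along the hatch, 45 mm above its mid-plane, at box y -20. The bar turns easily in its legs, so a grip need not tilt as the hatch swings.
- index (a joint): Angle of the red index arm, rad, in the same sense and about the same axis as hatch: the hatch is in line with the arm when both joints read the same. Between 0.55 and 1.05; stiff, stays where it is set.
- index_tip (a point): Centre of the red disc (22 mm) at the end of the red index arm, 185 mm from the hinge axis, at box y -146. Its x axis lies along the arm, pointing back to the pivot. At most 250 mm above the bench.
- wash_bottle: White wash bottle with green cap and spout, 68 mm in diameter, about 200 mm high, loose; origin: centre of its underside. Bystander.
- tube_rack: Pink rack with three capped tubes, 160 x 60 mm, 114 mm high, loose; origin: centre of its underside. Bystander.
- dish: Lidded glass dish, 90 mm in diameter, 17 mm high, loose; origin: centre of its underside. Bystander.

How it is judged:
On the way, in this order (a step that is already met when the one before it is completed fails the run):
1. the latch is drawn out until its pointer is over the red band (19.5 to 30.5 mm) and kept there (value of joint latch between 0.0195 and 0.0305 m), for 0.4 s.
2. the latch is home again (under 6 mm) with the hatch popped up (over 0.1 rad) (value of joint latch below 0.006 m and value of joint hatch above 0.1 rad), for 0.1 s.
At the end, for the whole second after the job is handed in: Hatch within 0.07 rad (4 deg) of the index arm, still (under 0.1 rad/s), held by the fingers at its bar (over 0.4 N); latch home (under 6 mm); index tip moved under 10 mm; bottle, rack and dish moved under 30 mm and tilted under 0.35 rad (angle between the x axis of hatch_hinge and the x axis of index_tip, either way round below 0.07 rad and value of joint hatch above 0.45 rad and velocity of joint hatch between -0.1 and 0.1 rad/s and contact force between handle and the fingers above 0.4 N and value of joint latch below 0.006 m and distance of index_tip from where it was at the start of the episode below 0.01 m and not (distance of wash_bottle from where it was at the start of the episode above 0.03 m or angle between wash_bottle's own z axis and vertical above 0.35 rad) and not (distance of tube_rack from where it was at the start of the episode above 0.03 m or angle between tube_rack's own z axis and vertical above 0.35 rad) and not (distance of dish from where it was at the start of the episode above 0.03 m or angle between dish's own z axis and vertical above 0.35 rad)); the arm keeps its last pose, push and grip.
It fails at once if the index arm is pushed out of place (tip more than 10 mm) (distance of index_tip from where it was at the start of the episode above 0.01 m).
It fails at once if a bystander is moved more than 30 mm or tipped over 0.35 rad ((distance of wash_bottle from where it was at the start of the episode above 0.03 m or angle between wash_bottle's own z axis and vertical above 0.35 rad) or (distance of tube_rack from where it was at the start of the episode above 0.03 m or angle between tube_rack's own z axis and vertical above 0.35 rad) or (distance of dish from where it was at the start of the episode above 0.03 m or angle between dish's own z axis and vertical above 0.35 rad)).
It also fails if it takes over 53 s, if anything falls off the work surface, if the arm or the gripper's body presses on something with over 40 N, if the wrist force passes 120 N, or if a joint passes its speed limit or range.

## Working session

There is one attempt and no reset: what is moved stays moved. The work goes in short steps, Python scripts to look and compute and a shell command to move; the robot and the scene stay as the last step left them, time stands still between calls to the robot, and variables do not carry over. Pictures are saved under pics/ and viewed, and the job is handed in when it is done.

```bash
mkdir -p pics; python3 - <<'E'
from workcell import bot
import cv2,numpy as np
s=bot.read_state(); print({k:np.round(v,3).tolist() for k,v in s.items()}, bot.grip_point_offset)
for n in ["scene","top"]:
    im=bot.get_image(n); cv2.imwrite(f"pics/{n}0.png",im["color"][:,:,::-1]); np.savez(f"{n}0.npz",**{k:im[k] for k in im})
    print(n,np.round(im["camera_matrix"],1).tolist(),np.round(im["extrinsics"],3).tolist())
E
```

```text
{'time_s': 0.0, 'q': [-1.211, 0.592, 0.048, 1.61, -0.033, 0.943, -0.034], 'qvel': [0.001, -0.0, 0.0, -0.001, -0.0, 0.001, 0.0], 'tau': [-0.0, -54.869, 1.546, -19.812, 0.009, 0.009, -0.0], 'tcp_pos': [0.317, 0.651, 0.23], 'orientation': [-0.706, -3.061, 0.003], 'contact_force': [-0.753, -0.142, 0.141], 'moment': [-0.018, 0.02, -0.014], 'grip_width': 1.004} 0.0187
scene [[560.4, 0.0, 317.1], [0.0, 560.4, 238.3], [0.0, 0.0, 1.0]] [[-0.865, 0.384, -0.324, 0.983], [0.502, 0.644, -0.577, 0.766], [-0.013, -0.662, -0.749, 1.168], [0.0, 0.0, 0.0, 1.0]]
top [[442.1, 0.0, 321.7], [0.0, 442.1, 243.2], [0.0, 0.0, 1.0]] [[-0.099, -0.968, 0.228, 0.374], [-0.995, 0.097, -0.023, -0.019], [0.0, -0.23, -0.973, 0.946], [0.0, 0.0, 0.0, 1.0]]
```

View pics/scene0.png

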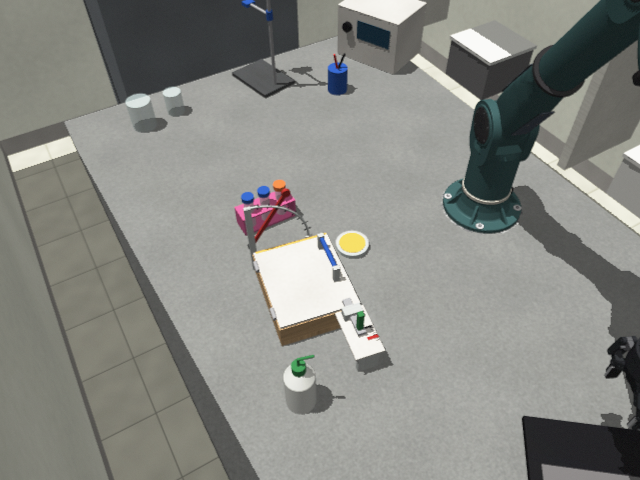

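View pics/top0.png

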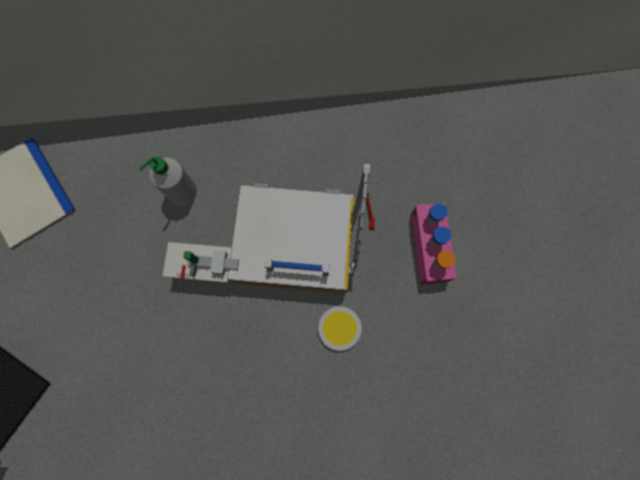

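The scene view shows the box at about (305,280), the green post at (360,320), the blue bar at (330,255) and the index arm at (272,213). In the top view the post is at (190,257), the bar at (298,267) and the red disc at (372,224). Next I'll measure these with the depth maps.

```bash
cat > h.py <<'E'
import numpy as np,cv2
def cloud(d):
    z=d["z_map"];K=d["camera_matrix"];v,u=np.mgrid[:480,:640]
    p=np.stack([(u-K[0,2])*z/K[0,0],(v-K[1,2])*z/K[1,1],z,np.ones_like(z)],-1)
    return (p@d["extrinsics"].T)[...,:3]
def masks(d):
    hsv=cv2.cvtColor(d["color"],cv2.COLOR_RGB2HSV);H,S,V=[hsv[...,i].astype(int) for i in range(3)]
    ok=(d["z_map"]>0)
    return dict(red=ok&((H<6)|(H>174))&(S>150)&(V>60),green=ok&(H>50)&(H<75)&(S>120)&(V>40),blue=ok&(H>100)&(H<125)&(S>140)&(V>60),yellow=ok&(H>20)&(H<32)&(S>150)&(V>90),white=ok&(S<40)&(V>120),
      pink=ok&(H>160)&(H<172)&(S>120)&(V>60))
E
python3 - <<'E'
from h import *
for n in ["scene","top"]:
    d=np.load(f"{n}0.npz");d={k:d[k] for k in d};P=cloud(d)
    for k,m in masks(d).items():
        nn,lab,st,c=cv2.connectedComponentsWithStats(m.astype(np.uint8),connectivity=8)
        for i in range(1,nn):
            if st[i,4]<12: continue
            q=P[lab==i]
            if abs(np.median(q[:,0])-.6)>.5 : continue
            print(n,k,np.round(c[i]),st[i,4],"med",np.round(np.median(q,0),3),"min",np.round(np.percentile(q,3,0),3),"max",np.round(np.percentile(q,97,0),3))
E
```

```text
scene red [283. 196.] 98 med [ 0.575 -0.122  0.224] min [ 0.523 -0.257  0.103] max [ 0.592 -0.115  0.242]
scene red [265. 223.] 143 med [ 0.623 -0.132  0.142] min [ 0.592 -0.247  0.005] max [ 0.655 -0.125  0.185]
scene red [373. 336.] 23 med [0.55  0.242 0.073] min [0.54  0.239 0.07 ] max [0.561 0.246 0.078]
scene green [360. 320.] 102 med [0.572 0.219 0.126] min [0.566 0.209 0.093] max [0.576 0.222 0.145]
scene green [299. 366.] 216 med [0.75  0.266 0.157] min [0.73  0.251 0.143] max [0.763 0.277 0.194]
scene blue [247.   3.] 67 med [ 0.269 -0.961  0.279] min [ 0.235 -0.995  0.261] max [ 0.282 -0.944  0.284]
scene blue [269.  15.] 54 med [ 0.244 -0.842  0.278] min [ 0.232 -0.861  0.261] max [ 0.251 -0.834  0.29 ]
scene blue [263. 191.] 106 med [ 0.567 -0.269  0.113] min [ 0.552 -0.288  0.105] max [ 0.581 -0.254  0.118]
scene blue [247. 197.] 106 med [ 0.614 -0.271  0.113] min [ 0.6   -0.289  0.105] max [ 0.628 -0.256  0.118]
scene blue [328. 252.] 121 med [0.532 0.015 0.125] min [ 0.523 -0.03   0.12 ] max [0.541 0.052 0.13 ]
scene white [323. 240.] 176838 med [ 0.489 -0.139 -0.   ] 
[... 3028 characters left out ...]
5 med [0.76  0.242 0.119] min [0.749 0.234 0.112] max [0.777 0.257 0.129]
top white [366. 170.] 61 med [ 0.669 -0.127  0.224] min [ 0.649 -0.166 -0.001] max [ 0.771 -0.122  0.227]
top white [277. 237.] 11075 med [0.596 0.042 0.078] min [ 0.505 -0.085  0.07 ] max [0.696 0.259 0.093]
top white [365. 190.] 13 med [ 0.63 -0.12  0.22] min [ 0.623 -0.121  0.218] max [ 0.638 -0.118  0.223]
top white [298. 271.] 176 med [0.525 0.012 0.078] min [ 0.514 -0.03   0.075] max [0.535 0.058 0.081]
top white [340. 327.] 418 med [ 0.411 -0.061  0.015] min [ 0.369 -0.101  0.012] max [ 0.451 -0.019  0.018]
top pink [428. 248.] 1532 med [ 0.549 -0.255  0.061] min [ 0.484 -0.298  0.003] max [ 0.635 -0.244  0.064]
```

```bash
python3 - <<'E'
import cv2
a=cv2.imread("pics/scene0.png")[150:430,220:420];cv2.imwrite("pics/sc_crop.png",cv2.resize(a,None,fx=2.1,fy=2.1,interpolation=cv2.INTER_CUBIC))
a=cv2.imread("pics/top0.png")[130:380,140:480];cv2.imwrite("pics/top_crop.png",cv2.convertScaleAbs(cv2.resize(a,None,fx=2.3,fy=2.3,interpolation=cv2.INTER_CUBIC),alpha=1.5))
E
```

```text
(no output)
```

View pics/sc_crop.png

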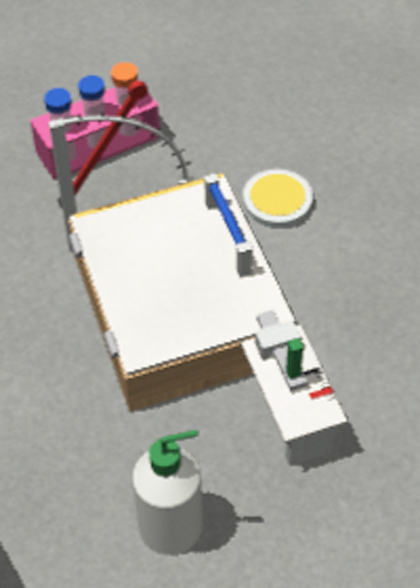

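View pics/top_crop.png

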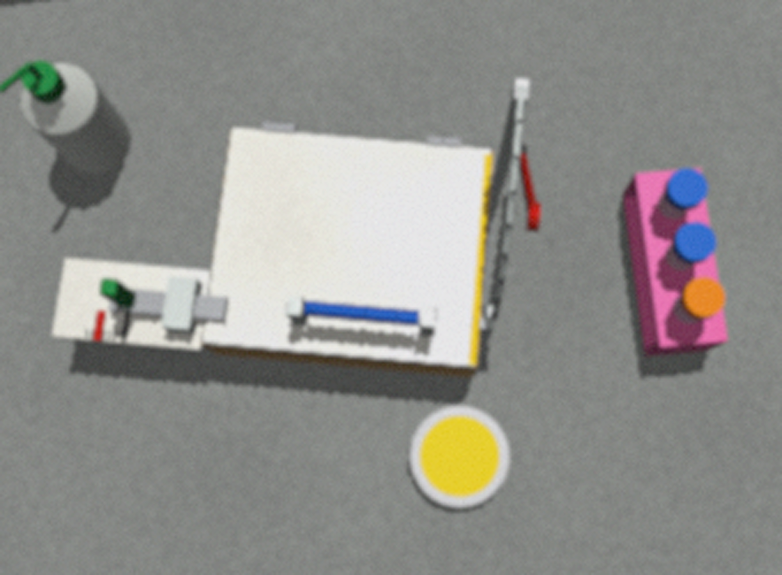

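```bash
python3 - <<'E'
from h import *
from scipy.optimize import least_squares
D={}
for n in ["scene","top"]:
    d=np.load(f"{n}0.npz");d={k:d[k] for k in d};D[n]=d
for n,d in D.items():
    P=cloud(d);M=masks(d)
    near=(P[...,0]>.45)&(P[...,0]<.75)&(P[...,1]>-.2)&(P[...,1]<.3)
    # plate pts (hatch + scale), blue bar, red band, yellow
    S=near&M["white"]&(P[...,2]>.066)&(P[...,2]<.084)&(P[...,1]<.13)
    q=P[S][:,:2].astype(np.float32)
    r=cv2.minAreaRect(q);print(n,"hatch rect",r)
    ye=P[near&M["yellow"]&(P[...,2]>.06)]
    if len(ye)>30:
        l=cv2.fitLine(ye[:,:2].astype(np.float32),cv2.DIST_HUBER,0,.01,.01).ravel();print("yellow dir",np.arctan2(l[1],l[0]),l[2:])
    b=P[near&M["blue"]&(P[...,2]>.11)&(P[...,1]>-.1)]
    l=cv2.fitLine(b[:,:2].astype(np.float32),cv2.DIST_HUBER,0,.01,.01).ravel();print("bar dir",np.arctan2(l[1],l[0]),l[2:],b.mean(0),b.min(0),b.max(0))
    rb=P[near&M["red"]&(P[...,2]<.085)&(P[...,1]>.2)];print("band",rb.mean(0))
    g=P[near&M["green"]&(P[...,0]<.62)];print("green",g.mean(0),g[g[:,2]>.138].mean(0),len(g[g[:,2]>.138]))
    ra=P[near&M["red"]&(P[...,2]>.08)&(P[...,1]<-.1)];
    ra=ra[(ra[:,1]>-.16)]
    l=cv2.fitLine(ra.astype(np.float32),cv2.DIST_HUBER,0,.01,.01).ravel();d3=l[:3];print("arm dir",d3,l[3:],"angle",np.arctan2(abs(d3[2]),np.hypot(d3[0],d3[1])))
    print("arm ext",ra[ra[:,2]>.22].mean(0))
E
```

```text
scene hatch rect ((0.6036046147346497, 0.012100890278816223), (0.25121164321899414, 0.208385169506073), 79.16004180908203)
bar dir 1.3954449 [0.5317639  0.01283442] [0.53176388 0.01283442 0.12522142] [ 0.5199921  -0.03813199  0.11959727] [0.54258359 0.05838186 0.13183271]
band [0.55006611 0.24184984 0.07327222]
green [0.57160338 0.21728581 0.12332249] [0.56978704 0.21509033 0.14209634] 30
arm dir [-0.5296972   0.11020694  0.8409967 ] [ 0.6056487  -0.12789127  0.17701127] angle 0.9991227
arm ext [ 0.57161869 -0.12035203  0.23163781]
top hatch rect ((0.5986971855163574, 0.014503814280033112), (0.2461606115102768, 0.19819220900535583), 79.57833099365234)
yellow dir -0.1873093 [ 0.5694943  -0.09333683]
bar dir 1.3766937 [0.52769196 0.01319871] [0.52787925 0.01317569 0.12528404] [ 0.51690934 -0.03086489  0.12126615] [0.53893037 0.0573545  0.12969602]
band [0.54799276 0.24324477 0.07147753]
green [0.56473644 0.21198513 0.14111875] [0.56477277 0.21233188 0.14161894] 33
arm dir [-0.5404986   0.10280804  0.83504003] [ 0.59065574 -0.12658064  0.20012647] angle 0.9882055
arm ext [ 0.56655612 -0.12201732  0.23743422]
```

```bash
cat >> h.py <<'E'
from scipy.spatial.transform import Rotation as Rn
C=np.array([.6005,.0193,0]);YAW=-.187;RB=Rn.from_euler('z',YAW).as_matrix()
def box(x,y,z): return C+RB@(np.array([x,y,z])/1000)
def plan(s,target_tcp,tool_y=None):
    R=Rn.from_rotvec(s["orientation"]).as_matrix();d=R.T@(target_tcp-s["tcp_pos"])*1000
    print("tool axes",np.round(R,3).tolist());print("shift in tool axes now, mm",np.round(d,1))
    if tool_y is not None:
        t=R.T@tool_y;a=np.arctan2(-t[0],t[1]);a=(a+np.pi/2)%np.pi-np.pi/2
        R2=R@Rn.from_euler('z',a).as_matrix();print("yaw",round(a,3),"shift in tool axes after yaw",np.round(R2.T@(target_tcp-s["tcp_pos"])*1000,1))
E
python3 - <<'E'
from h import *
from workcell import bot
s=bot.read_state()
t=box(-70,185,128-18.7+70);print(t);plan(s,t,RB[:,0]);
print('bar',box(-70,-20,119))
E
```

```text
[0.56611408 0.21408863 0.1793    ]
tool axes [[-0.899, 0.438, -0.001], [0.438, 0.899, -0.002], [-0.0, -0.002, -1.0]]
shift in tool axes now, mm [-414.9 -283.6   51.6]
yaw 1.304 shift in tool axes after yaw [-382.9  325.5   51.6]
bar [0.52800211 0.01266251 0.119     ]
```

```bash
python3 -m inch '[[[-15,-10,0],0],[[-30,-20,0],0],[[-30,-20,0],0],[[-30,-20,0],0],[[-30,-20,0],0],[[-30,-20,0],0],[[-30,-20,0],0],[[-30,-20,0],0],[[-30,-20,0],0],[[-30,-20,0],0],[[-30,-20,0],0],[[-30,-20,0],0],[[-30,-20,0],0],[[-30,-20,0],0],[[-10,-8,0],0],[[0,0,0],0]]'
python3 -m inch '[[[0,0,0],0.13],[[0,0,0],0.13],[[0,0,0],0.13],[[0,0,0],0.13],[[0,0,0],0.13],[[0,0,0],0.13],[[0,0,0],0.13],[[0,0,0],0.13],[[0,0,0],0.13],[[0,0,0],0.13],[[0,0,0],0],[[0,0,0],0]]'
python3 - <<'E'
from h import *
from workcell import bot
s=bot.read_state();im=bot.get_image("wrist");cv2.imwrite("pics/w1.png",im["color"][:,:,::-1])
np.savez("w1.npz",s_pos=s["tcp_pos"],s_rot=s["orientation"],**{k:im[k] for k in im})
print(s["q"],s["tcp_pos"]);plan(s,box(-70,185,128-18.7+70),RB[:,0])
d=dict(im);R=np.eye(4);R[:3,:3]=Rn.from_rotvec(s["orientation"]).as_matrix();R[:3,3]=s["tcp_pos"];d["extrinsics"]=R@im["T_tool_cam"]
P=cloud(d);M=masks(d)
for k in["green","red","blue"]:
    n,l,st,c=cv2.connectedComponentsWithStats(M[k].astype(np.uint8))
    for i in range(1,n):
        if st[i,4]>60:
            q=P[l==i];print(k,np.round(c[i]),st[i,4],np.round(q.mean(0),4),q.min(0).round(3),q.max(0).round(3), "top",q[q[:,2]>.138].mean(0) if (q[:,2]>.138).any() else "")
E
```

```text
time_s: 1.7
tcp_pos: [0.5697, 0.2158, 0.2312]
orientation: [0.716, 3.059, -0.003]
contact_force: [-0.1, 0.3, -1.1]
grip_width: 0.999
time_s: 2.9
tcp_pos: [0.5678, 0.2216, 0.231]
orientation: [-2.409, -2.015, 0.001]
contact_force: [0.6, -0.3, 0.9]
grip_width: 0.999
[-0.75299255  0.4761656   0.43026452  1.89098147 -0.26314213  0.8305127
 -0.36334279] [0.56781861 0.22162716 0.23104393]
tool axes [[0.177, 0.984, -0.001], [0.984, -0.177, 0.001], [0.0, -0.001, -1.0]]
shift in tool axes now, mm [-7.7 -0.3 51.7]
yaw 0.009 shift in tool axes after yaw [-7.7 -0.2 51.7]
green [616. 135.] 2262 [0.7397 0.2629 0.1539] [0.719 0.246 0.135] [0.752 0.279 0.196] top [0.73985503 0.26279188 0.15439378]
green [325. 248.] 709 [0.5671 0.2175 0.1297] [0.56  0.207 0.089] [0.573 0.222 0.144] top [0.5667616  0.21500711 0.14224791]
red [298. 198.] 257 [0.5492 0.2424 0.0727] [0.537 0.237 0.071] [0.562 0.248 0.075] top 
blue [323. 439.] 233 [0.536  0.0534 0.1308] [0.528 0.037 0.122] [0.571 0.232 0.306] top [0.56907632 0.23104024 0.30534566]
```

```bash
python3 -m inch '[[[-7,0,20],0.009],[[0,0,25],0],[[0,0,25],0],[[0,0,25],0],[[0,0,18],0],[[0,0,9],0],[[0,0,0],0],[[0,0,0],0]]'
python3 - <<'E'
from h import *
from workcell import bot
s=bot.read_state();plan(s,box(-70,185,109.3),RB[:,0])
im=bot.get_image("wrist");cv2.imwrite("pics/w2.png",im["color"][:,:,::-1])
E
```

```text
time_s: 3.75
tcp_pos: [0.5682, 0.2132, 0.1099]
orientation: [2.423, 1.999, 0.002]
contact_force: [-0.1, -0.4, -0.1]
grip_width: 1.002
tool axes [[0.19, 0.982, 0.001], [0.982, -0.19, 0.001], [0.001, 0.001, -1.0]]
shift in tool axes now, mm [ 0.5 -2.3  0.6]
yaw -0.004 shift in tool axes after yaw [ 0.5 -2.3  0.6]
```

View pics/w2.png

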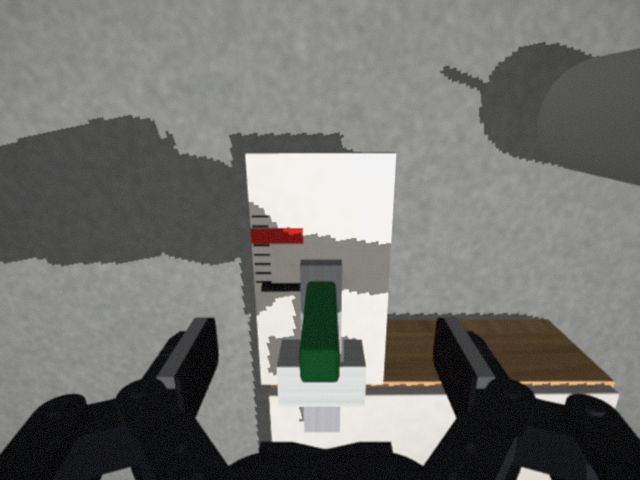

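The wrist picture shows the post (about 320,330) midway between the pads (about 200 and 450). The pointer is at (280,287) and the red band at (277,236). I'll close on it now.

```bash
python3 -m inch '[[[0,-1.5,0],0],[[0,0,0],0],[[0,0,0],0],[[0,0,0],0],[[0,0,0],0],[[0,0,0],0],[[0,0,0],0],[[0,0,0],0],[[0,0,0],0],[[0,0,0],0]]' 0 60
```

```text
time_s: 4.8
tcp_pos: [0.5662, 0.2134, 0.1096]
orientation: [-2.424, -1.998, -0.0]
contact_force: [-1.3, 0.9, 4.5]
grip_width: 0.153
```

```bash
python3 -m inch '[[[2,0,0],0],[[3,0,0],0],[[4,0,0],0],[[4,0,0],0],[[4,0,0],0],[[4,0,0],0],[[3,0,0],0],[[1,0,0],0],[[0,0,0],0],[[0,0,0],0]]'
python3 - <<'E'
from h import *
from workcell import bot
s=bot.read_state();plan(s,box(-70,210,109.3),RB[:,0])
im=bot.get_image("wrist");cv2.imwrite("pics/w3.png",im["color"][:,:,::-1])
E
```

```text
time_s: 5.8
tcp_pos: [0.5701, 0.2341, 0.1095]
orientation: [2.425, 1.995, -0.007]
contact_force: [-3.3, -5.5, 6.7]
grip_width: 0.155
tool axes [[0.193, 0.981, -0.002], [0.981, -0.193, -0.004], [-0.004, -0.002, -1.0]]
shift in tool axes now, mm [ 4.6 -0.3  0.2]
yaw -0.007 shift in tool axes after yaw [ 4.6 -0.2  0.2]
```

View pics/w3.png

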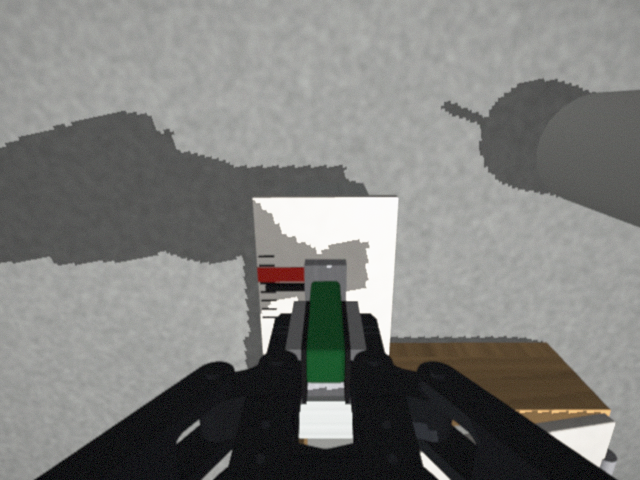

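The pointer (283,287) is about 12 px, or some 6 mm, short of the band (280,274). The arm gives a little under load, so I'll pull 6 mm further.

```bash
python3 -m inch '[[[3,0,0],0],[[3,0,0],0],[[0,0,0],0],[[0,0,0],0],[[0,0,0],0],[[0,0,0],0]]'
python3 - <<'E'
from h import *
from workcell import bot
s=bot.read_state();plan(s,box(-70,210,109.3),RB[:,0])
im=bot.get_image("wrist");cv2.imwrite("pics/w4.png",im["color"][:,:,::-1])
E
```

```text
time_s: 6.45
tcp_pos: [0.5711, 0.2394, 0.1095]
orientation: [2.425, 1.995, -0.008]
contact_force: [-3.2, -5.3, 8.3]
grip_width: 0.157
tool axes [[0.193, 0.981, -0.003], [0.981, -0.193, -0.005], [-0.005, -0.002, -1.0]]
shift in tool axes now, mm [-0.8 -0.2  0.2]
yaw -0.007 shift in tool axes after yaw [-0.8 -0.2  0.2]
```

View pics/w4.png

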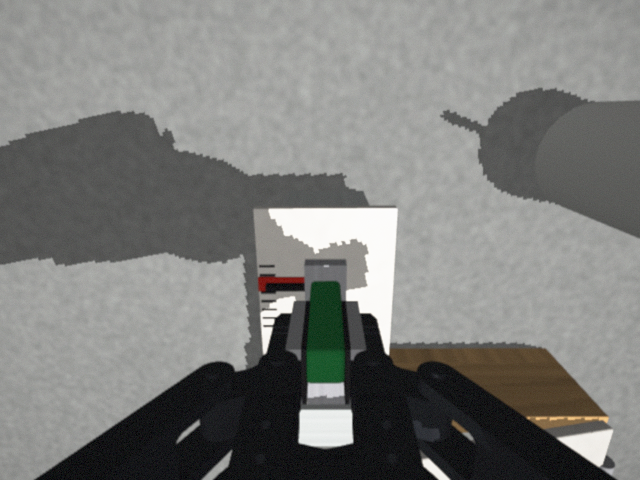

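The pointer (286,288) now overlaps the red band (282,284), about 1–2 mm short of its middle. I'll nudge it 1 mm and hold for a second.

```bash
python3 -m inch '[[[1,0,0],0],[[0,0,0],0],[[0,0,0],0],[[0,0,0],0],[[0,0,0],0],[[0,0,0],0],[[0,0,0],0],[[0,0,0],0],[[0,0,0],0],[[0,0,0],0]]'
python3 - <<'E'
from h import *
from workcell import bot
im=bot.get_image("scene");cv2.imwrite("pics/s2.png",cv2.resize(im["color"][150:430,220:420,::-1],None,fx=2.1,fy=2.1))
P=cloud(im);M=masks(im);b=P[M["blue"]&(P[...,1]>-.1)&(P[...,1]<.1)&(P[...,0]<.65)];print("bar",b.mean(0))
E
```

```text
time_s: 7.5
tcp_pos: [0.5713, 0.2403, 0.1095]
orientation: [2.425, 1.995, -0.008]
contact_force: [-3.7, -7.0, 8.1]
grip_width: 0.154
bar [0.54145717 0.0109039  0.15175817]
```

View pics/s2.png

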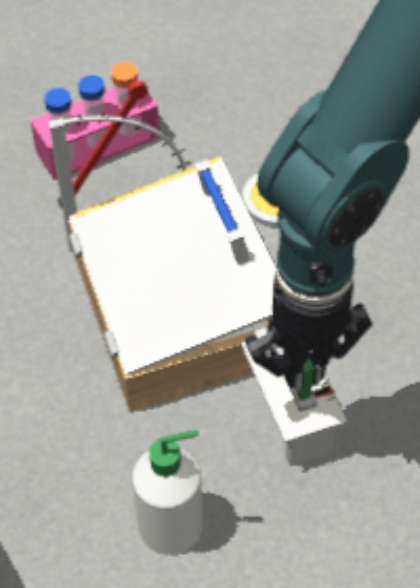

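The bar has risen by 27 mm and the front edge is open (crop 270,310), so the hatch has popped up. Now I'll let the latch go.

```bash
python3 -m inch '[[[0,0,0],0],[[0,0,0],0],[[0,0,0],0],[[0,0,0],0],[[0,0,0],0],[[0,0,0],0],[[0,0,0],0],[[0,0,0],0]]' 85
python3 -m inch '[[[0,0,-20],0],[[0,0,-30],0],[[0,0,-30],0],[[0,0,-25],0],[[0,0,-10],0],[[0,0,0],0]]'
python3 - <<'E'
from h import *
from workcell import bot
im=bot.get_image("scene");P=cloud(im);M=masks(im);b=P[M["blue"]&(P[...,1]>-.1)&(P[...,1]<.1)&(P[...,0]<.65)];print("bar",b.mean(0))
s=bot.read_state();im=bot.get_image("wrist");cv2.imwrite("pics/w5.png",im["color"][:,:,::-1])
a=.17+np.arctan2(45,165);r=np.hypot(45,165);bp=box(95-r*np.cos(a),-20,74+r*np.sin(a));print("bar pred",bp)
plan(s,bp+[0,0,.075],RB[:,0])
E
```

```text
time_s: 8.35
tcp_pos: [0.5723, 0.2447, 0.1093]
orientation: [2.424, 1.998, 0.0]
contact_force: [0.3, 0.3, -0.5]
grip_width: 0.999
time_s: 8.95
tcp_pos: [0.5732, 0.2449, 0.2257]
orientation: [2.424, 1.998, 0.005]
contact_force: [0.4, -0.0, -0.5]
grip_width: 0.996
bar [0.54129117 0.01036709 0.15177673]
bar pred [0.53781964 0.01080493 0.1462664 ]
tool axes [[0.191, 0.982, 0.0], [0.982, -0.191, 0.0], [0.0, 0.0, -1.0]]
shift in tool axes now, mm [-236.2   10.9    2.9]
yaw -0.005 shift in tool axes after yaw [-236.3    9.7    2.9]
```

View pics/w5.png

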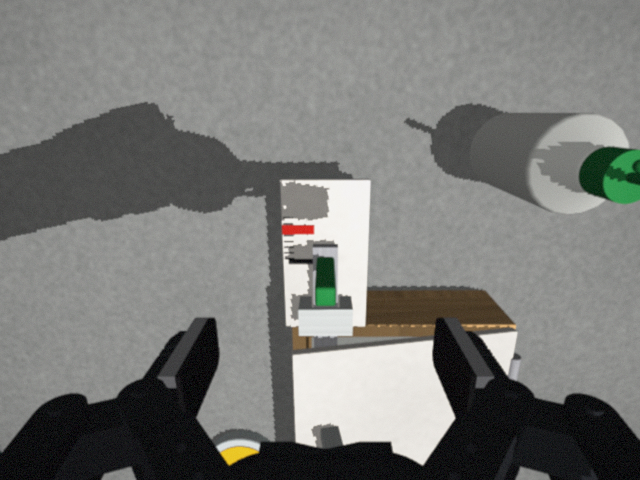

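```bash
python3 - <<'E'
from h import *
from workcell import bot
s=bot.read_state();im=bot.get_image("wrist")
d=dict(im);R=np.eye(4);R[:3,:3]=Rn.from_rotvec(s["orientation"]).as_matrix();R[:3,3]=s["tcp_pos"];d["extrinsics"]=R@im["T_tool_cam"]
P=cloud(d);M=masks(d)
for k in["green","red"]:
    m=M[k]&(P[...,0]<.65)&(P[...,1]>.15);q=P[m];b=(q-C)@RB
    print(k,b.mean(0).round(4),np.percentile(b,[3,50,97],axis=0).round(4), b[b[:,2]>.139].mean(0) if (b[:,2]>.139).any() else "")
V=im["color"].max(-1);B=(P-C)@RB
m=(V<45)&(B[...,0]>-.105)&(B[...,0]<-.078)&(B[...,1]>.155)&(B[...,1]<.24)&(B[...,2]<.095)&(B[...,2]>.065)
print("pointer",np.percentile(B[m],[5,50,95],axis=0).round(4),m.sum())
c=cv2.resize(im["color"][170:340,260:390,::-1],None,fx=4,fy=3.5,interpolation=cv2.INTER_CUBIC);cv2.imwrite("pics/w6.png",c)
E
```

```text
green [-0.0695  0.1887  0.1284] [[-0.0752  0.1797  0.0927]
 [-0.0697  0.191   0.1363]
 [-0.0639  0.1918  0.1436]] [-0.06939617  0.18564011  0.14246502]
red [-0.092   0.2096  0.0721] [[-0.1035  0.2062  0.0715]
 [-0.0921  0.2097  0.0727]
 [-0.08    0.2132  0.0738]] 
pointer [[-0.0975  0.1844  0.0782]
 [-0.0891  0.1856  0.0802]
 [-0.081   0.1861  0.0813]] 55
```

View pics/w6.png

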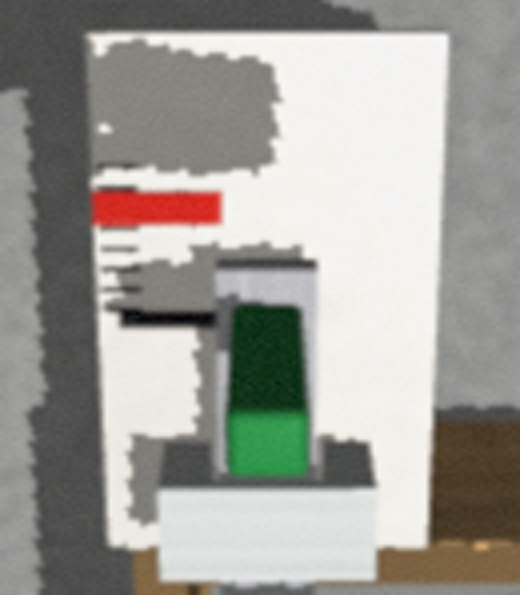

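The latch is home: the pointer and post both measure box y about 185.6 mm. Now over to the bar.

```bash
python3 -m inch '[[[-15,0,0],0],[[-25,1,0],0],[[-25,1,0],0],[[-25,1,0],0],[[-25,1,0],0],[[-25,1,0],0],[[-25,1,0],0],[[-25,1,0],0],[[-25,1,0],0],[[-16,1,0],0],[[-5,1,0],0],[[0,0,0],0],[[0,0,0],0]]'
python3 - <<'E'
from h import *
from workcell import bot
s=bot.read_state();im=bot.get_image("wrist");cv2.imwrite("pics/w7.png",im["color"][:,:,::-1])
a=.17+np.arctan2(45,165);r=np.hypot(45,165);bp=box(95-r*np.cos(a),-20,74+r*np.sin(a));print(s["tcp_pos"],s["q"])
plan(s,bp-[0,0,.0187],RB[:,0])
d=dict(im);R=np.eye(4);R[:3,:3]=Rn.from_rotvec(s["orientation"]).as_matrix();R[:3,3]=s["tcp_pos"];d["extrinsics"]=R@im["T_tool_cam"]
P=cloud(d);M=masks(d);b=P[M["blue"]&(P[...,1]>-.1)&(P[...,1]<.1)&(P[...,2]<.2)];print("bar top",b.mean(0),((b-C)@RB).min(0),((b-C)@RB).max(0),bp)
E
```

```text
time_s: 10.4
tcp_pos: [0.5373, 0.0123, 0.2241]
orientation: [-2.422, -2.0, -0.0]
contact_force: [-0.4, 0.0, -0.3]
grip_width: 0.994
[0.53730418 0.01230523 0.22407383] [-0.45596235  0.39676435  0.460918    2.05281202 -0.25680471  0.74657504
 -0.02647379]
tool axes [[0.189, 0.982, -0.0], [0.982, -0.189, 0.001], [0.001, -0.0, -1.0]]
shift in tool axes now, mm [-1.4  0.8 96.5]
yaw -0.003 shift in tool axes after yaw [-1.4  0.8 96.5]
bar top [0.53835445 0.01376908 0.15166332] [-0.06608981 -0.06791104  0.14673839] [-0.05402431  0.02661092  0.15473759] [0.53781964 0.01080493 0.1462664 ]
```

View pics/w7.png

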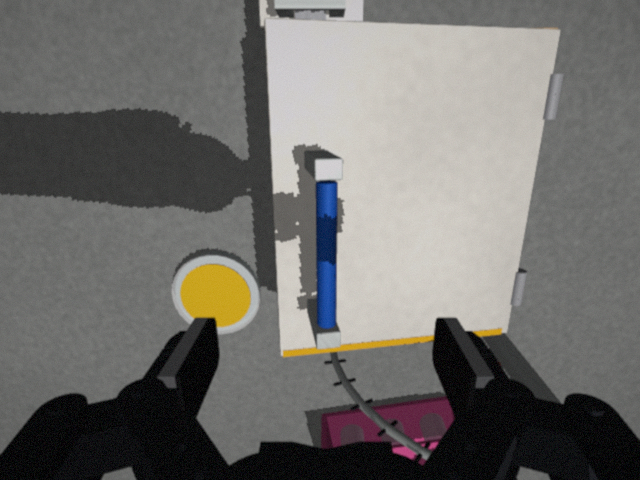

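The bar (327,255) is centred between the pads (about 200 and 450). I'll go down and close on it.

```bash
python3 -m inch '[[[-1,1,10],0],[[0,0,20],0],[[0,0,20],0],[[0,0,20],0],[[0,0,15],0],[[0,0,8],0],[[0,0,3],0],[[0,0,0],0],[[0,0,0],0]]'
python3 -m inch '[[[0,0,0],0],[[0,0,0],0],[[0,0,0],0],[[0,0,0],0],[[0,0,0],0],[[0,0,0],0],[[0,0,0],0],[[0,0,0],0],[[0,0,0],0],[[0,0,0],0]]' 0 50
python3 - <<'E'
from h import *
from workcell import bot
s=bot.read_state();print(s["tcp_pos"]);im=bot.get_image("wrist");cv2.imwrite("pics/w8.png",im["color"][:,:,::-1])
R=Rn.from_rotvec(s["orientation"]).as_matrix();g=s["tcp_pos"]-.0187*np.array([0,0,1])*-1
b=(g-C)@RB;h=b-[.095,0,.074];print("bar(box)",b,"radius",np.hypot(h[0],h[2]),"angle",np.arctan2(h[2],-h[0])-np.arctan2(45,165))
E
```

```text
time_s: 11.35
tcp_pos: [0.5385, 0.01, 0.1288]
orientation: [2.423, 1.998, 0.002]
contact_force: [-0.6, 0.5, 0.7]
grip_width: 0.993
time_s: 12.35
tcp_pos: [0.5374, 0.01, 0.1282]
orientation: [-2.423, -1.998, 0.001]
contact_force: [-2.8, 0.7, 2.5]
grip_width: 0.137
[0.53737222 0.01004015 0.12823686]
bar(box) [-0.06030572 -0.02083463  0.14693686] radius 0.17157987312385442 angle 0.17280908213078655
```

View pics/w8.png

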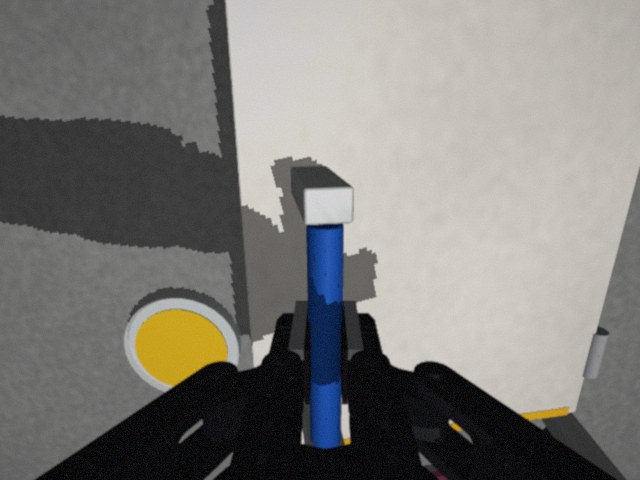

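The pads hold the blue bar at (325,330). Before lifting I'll refine the index angle from the first pictures.

```bash
python3 - <<'E'
from h import *
for n in ["scene","top"]:
    d=np.load(f"{n}0.npz");d={k:d[k] for k in d};P=cloud(d);M=masks(d);B=(P-C)@RB
    m=M["red"]&(B[...,1]<-.135)&(B[...,1]>-.16)&(B[...,2]>.08);b=B[m]
    h=np.c_[.095-b[:,0],b[:,2]-.074];ang=np.arctan2(h[:,1],h[:,0]);r=np.hypot(*h.T)
    print(n,m.sum(),b[:,1].mean())
    for lo,hi in [(.03,.08),(.08,.12),(.12,.16),(.16,.175),(.175,.21)]:
        k=(r>lo)&(r<hi)
        if k.any(): print(lo,k.sum(),ang[k].mean().round(3),np.median(ang[k]).round(3),ang[k].std().round(3), b[k].mean(0).round(4))
    l=cv2.fitLine(b[:,[0,2]].astype(np.float32),cv2.DIST_HUBER,0,.01,.01).ravel();print("line angle",np.arctan(-l[1]/l[0]),"z at hinge",l[3]+(.095-l[2])*l[1]/l[0])
    dsk=b[r>.17];print("disc mid",dsk.mean(0),dsk.min(0),dsk.max(0))
E
```

```text
scene 225 -0.1436679966409421
0.03 58 1.065 1.058 0.067 [ 0.0675 -0.1442  0.1227]
0.08 53 1.029 1.031 0.029 [ 0.0437 -0.1442  0.1589]
0.12 35 1.023 1.027 0.021 [ 0.0223 -0.1438  0.1931]
0.16 17 1.016 1.018 0.016 [ 0.0069 -0.1438  0.2161]
0.175 58 1.017 1.018 0.028 [-0.0028 -0.1425  0.2321]
line angle 1.0005637 z at hinge 0.07980047
disc mid [-0.00237249 -0.14261935  0.23140635] [-0.01290362 -0.15037179  0.21728731] [ 0.00720518 -0.1359721   0.24214727]
top 90 -0.14516759815952895
0.03 12 1.071 1.066 0.023 [ 0.0675 -0.1453  0.1238]
0.08 13 1.035 1.034 0.007 [ 0.0435 -0.1449  0.1606]
0.12 17 1.022 1.022 0.005 [ 0.0207 -0.1453  0.1954]
0.175 46 1.013 1.016 0.024 [-0.0071 -0.1452  0.2374]
line angle 0.9882137 z at hinge 0.0824231
disc mid [-0.00707953 -0.14516423  0.23743422] [-0.01610552 -0.14900861  0.23394624] [ 0.00210831 -0.14202815  0.24080752]
```

```bash
python3 - <<'E'
import numpy as np
a=.173+(.995-.173)*np.linspace(0,1,19);f=a+.2663;r=171.
x=-r*np.cos(f);z=r*np.sin(f);print([[0,round(p,1),round(-q,1)] for p,q in zip(np.diff(x),np.diff(z))])
E
```

```text
[[0, np.float64(3.5), np.float64(-7.0)], [0, np.float64(3.8), np.float64(-6.8)], [0, np.float64(4.1), np.float64(-6.6)], [0, np.float64(4.4), np.float64(-6.4)], [0, np.float64(4.7), np.float64(-6.2)], [0, np.float64(5.0), np.float64(-6.0)], [0, np.float64(5.2), np.float64(-5.8)], [0, np.float64(5.5), np.float64(-5.5)], [0, np.float64(5.7), np.float64(-5.3)], [0, np.float64(6.0), np.float64(-5.0)], [0, np.float64(6.2), np.float64(-4.7)], [0, np.float64(6.4), np.float64(-4.4)], [0, np.float64(6.6), np.float64(-4.2)], [0, np.float64(6.8), np.float64(-3.8)], [0, np.float64(7.0), np.float64(-3.5)], [0, np.float64(7.1), np.float64(-3.2)], [0, np.float64(7.3), np.float64(-2.9)], [0, np.float64(7.4), np.float64(-2.5)]]
```

```bash
cat > chk.py <<'E'
from h import *
from workcell import bot
s=bot.read_state();b=(s["tcp_pos"]+[0,0,.0187]-C)@RB;h=b-[.095,0,.074]
print("bar(box)",b.round(4),"radius",np.hypot(h[0],h[2]).round(4),"angle",np.arctan2(h[2],-h[0])-np.arctan2(45,165),"F",s["contact_force"],s["grip_width"],s["qvel"].round(3) if hasattr(s["qvel"],"round") else s["qvel"])
E
python3 -m inch '[[[0,3.5,-7],0],[[0,3.8,-6.8],0],[[0,4.1,-6.6],0],[[0,4.4,-6.4],0],[[0,4.7,-6.2],0],[[0,5,-6],0],[[0,5.2,-5.8],0],[[0,5.5,-5.5],0],[[0,5.7,-5.3],0],[[0,0,0],0]]'; python3 chk.py
```

```text
time_s: 13.4
tcp_pos: [0.5799, 0.0019, 0.1853]
orientation: [-2.424, -1.998, -0.001]
contact_force: [-5.2, 1.4, 3.2]
grip_width: 0.13
bar(box) [-0.017 -0.021  0.204] radius 0.1716 angle 0.5931900596019866 F [-5.23109609  1.35115537  3.24784379] 0.13035643350075268 [-0.001  0.002 -0.007  0.023 -0.002 -0.016  0.002]
```

```bash
python3 -m inch '[[[0,6,-5],0],[[0,6.2,-4.7],0],[[0,6.4,-4.4],0],[[0,6.6,-4.2],0],[[0,6.8,-3.8],0],[[0,7,-3.5],0],[[0,7.1,-3.2],0],[[0,6,-2.5],0],[[0,4,-1.5],0],[[0,2,-1],0],[[0,0,0],0],[[0,0,0],0]]'; python3 chk.py
python3 - <<'E'
from h import *
from workcell import bot
for n in ["scene","top"]:
    im=bot.get_image(n);np.savez(f"{n}1.npz",**im);P=cloud(im);M=masks(im);B=(P-C)@RB
    cv2.imwrite(f"pics/{n}f.png",cv2.convertScaleAbs(cv2.resize(im["color"][130:350,220:420,::-1],None,fx=2.6,fy=2.6,interpolation=cv2.INTER_CUBIC),alpha=1 if n=="scene" else 1.5))
    m=M["yellow"]&(B[...,2]>.06)&(B[...,1]<-.09);b=B[m]
    if len(b)>20:
        l=cv2.fitLine(b[:,[0,2]].astype(np.float32),cv2.DIST_HUBER,0,.01,.01).ravel();print(n,"yellow",len(b),np.arctan(-l[1]/l[0]),b.mean(0))
    m=M["red"]&(B[...,1]<-.135)&(B[...,1]>-.16)&(B[...,2]>.08);b=B[m]
    l=cv2.fitLine(b[:,[0,2]].astype(np.float32),cv2.DIST_HUBER,0,.01,.01).ravel();print(n,"red",len(b),np.arctan(-l[1]/l[0]))
    # hatch face/underside plane: points by region
    m=(im["z_map"]>0)&(B[...,1]>-.1)&(B[...,1]<.11)&(B[...,0]<.09)&(B[...,0]>-.02)&(B[...,2]>.1)&(B[...,2]<.245)&M["white"]
    b=B[m]
    if len(b)>50:
        l=cv2.fitLine(b[:,[0,2]].astype(np.float32),cv2.DIST_HUBER,0,.01,.01).ravel();print(n,"plate",len(b),np.arctan(-l[1]/l[0]),b.mean(0))
E
```

```text
time_s: 14.6
tcp_pos: [0.6365, -0.009, 0.2181]
orientation: [2.424, 1.998, 0.001]
contact_force: [-2.6, 1.2, 5.9]
grip_width: 0.13
bar(box) [ 0.0406 -0.0211  0.2368] radius 0.1716 angle 0.9821346472689804 F [-2.57206203  1.166202    5.85954767] 0.13000704884195777 [-0.002 -0.002  0.002  0.005  0.002  0.002  0.002]
scene red 56 0.9728328
scene plate 2798 0.9812115 [0.04109509 0.02996217 0.16579399]
top yellow 51 0.981337 [ 0.04121003 -0.11607144  0.16082026]
top red 91 0.9918102
top plate 1025 0.9701902 [ 0.02532675 -0.06899852  0.1918065 ]
```

View pics/scenef.png

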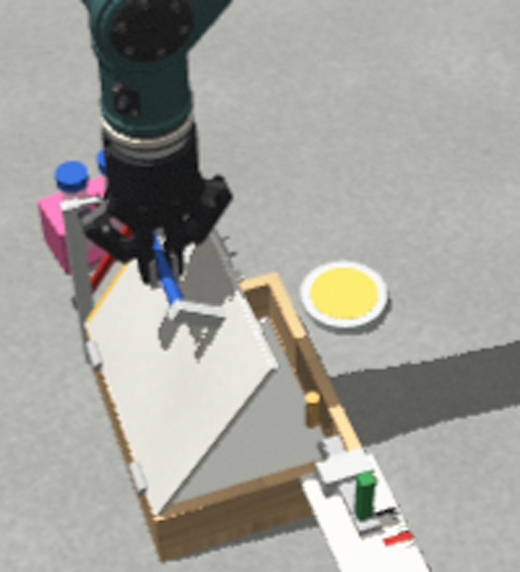

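View pics/topf.png

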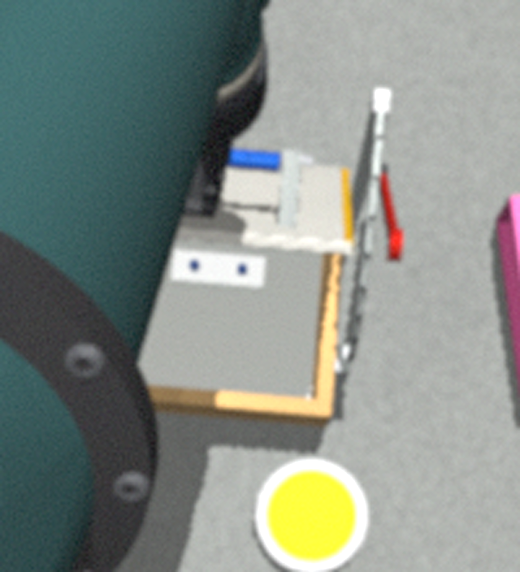

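The scene view shows the raised hatch held by the blue bar (168,275), with the latch home at (365,495). In the top view the yellow edge (347,205) reads 0.981 rad and the index arm (392,215) reads 0.992. I'll add about 0.01 rad, settle and check again.

```bash
python3 -m inch '[[[0,1.5,-0.5],0],[[0,0,0],0],[[0,0,0],0],[[0,0,0],0],[[0,0,0],0],[[0,0,0],0],[[0,0,0],0],[[0,0,0],0],[[0,0,0],0],[[0,0,0],0]]'; python3 chk.py
python3 - <<'E'
from h import *
from workcell import bot
im=bot.get_image("top");P=cloud(im);M=masks(im);B=(P-C)@RB
for k,lo,hi in [("yellow",-.13,-.09),("red",-.16,-.135)]:
    b=B[M[k]&(B[...,2]>.08)&(B[...,1]>lo)&(B[...,1]<hi)]
    l=cv2.fitLine(b[:,[0,2]].astype(np.float32),cv2.DIST_HUBER,0,.01,.01).ravel();print(k,len(b),np.arctan(-l[1]/l[0]),b.mean(0))
im=bot.get_image("scene");P=cloud(im);M=masks(im);B=(P-C)@RB
b=B[M["green"]&(B[...,2]>.139)&(B[...,1]>.15)&(B[...,0]<0)];print("post",b.mean(0))
b=P[masks(im)["green"]&(P[...,0]>.7)];print("bottle cap",np.median(b,0))
E
```

```text
time_s: 15.7
tcp_pos: [0.6378, -0.0093, 0.2185]
orientation: [2.424, 1.998, 0.001]
contact_force: [-1.5, 1.9, 5.1]
grip_width: 0.129
bar(box) [ 0.0419 -0.0211  0.2372] radius 0.1716 angle 0.9901528451980647 F [-1.49506859  1.9323751   5.08051281] 0.12926708755977545 [-0.     0.    -0.    -0.001  0.001 -0.    -0.002]
yellow 52 0.99084204 [ 0.03982388 -0.11600377  0.16459988]
red 92 0.99539375 [ 0.01818625 -0.14511948  0.19900363]
post [-0.0664154   0.18694178  0.14273852]
bottle cap [0.75048321 0.26607441 0.15732713]
```

```bash
python3 -c "
from workcell import bot
print(bot.sign_off())"
```

```text
the job is handed in; nothing more can be done
None
```

I drew the latch until its pointer was over the red band and held it there for over a second. The hatch popped up and I let the latch spring home. I then lifted the hatch by its blue bar and handed the job in at about 16 s, still holding it; no verdict was reported.

Last checks before handing in:
- **Alignment:** the hatch read about 0.990 rad from the gripper pose and 0.991 rad from its yellow edge in the top view. The index arm read about 0.995 rad; earlier readings of it were 0.97 to 1.00. All are within the 0.07 rad allowed.
- **Grip:** the arm was still, and the fingers were stopped on the bar at an opening of about 11 mm, a little under its 13 mm diameter.
- **Latch:** the last scene view put the post at box y 187 mm, against 185 mm at home, so it is home within its 6 mm limit.
- **Bystanders:** the bottle cap was where it started. I saw no change in the rack and dish in the pictures but did not measure them again, and no move came near them.

No check failed. Measurements from different views differed by about 0.02 to 0.03 rad in angle and a few millimetres in position.

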